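# Turn the revolving cake stand until the cut cake faces front

## Robot

A 6-joint arm with a two-finger parallel gripper is mounted at the origin on the work surface. World frame = base frame: x ahead of the robot, y to its left, z up, the work surface at z = 0. Lengths are in m, angles in rad, forces in N, time in s.
With the tool pointing down it reaches from about 0.35 to 0.775 m from the base axis. Payload 7.3 kg.
Tool frame: the origin (TCP) lies on the centre line of the jaws, within the pads' length; the fingertips stand 11 mm ahead of it and the grasp point (between the pads) lies 8 mm behind it; z points along the fingers, y is the line along which they close (so a half turn about z gives the same grasp; the last joint's range is limited). The gripper opens to 92 mm and grips with 3 to 60 N. Pads are 19 mm wide; open, the fingers measure 130 mm over their backs; the gripper's body (75 mm by 190 mm) begins 47 mm behind the grasp point.
Start: joints at [-1.425, 0.342, 1.524, -0, 1.275, -0.146], TCP at [0.151, -0.503, 0.238] pointing down, gripper open.
Joint ranges: [-2.53, 2.53], [-0.77, 2.02], [0.04, 2.7], [-1, 4.14], [0.28, 2.66], [-3.11, 3.11]. Speed limits (rad/s): [2.57, 2.57, 3.14, 3.14, 3.14, 3.14].

## Interface

Orientations are given as a rotation vector (axis times angle).
In Python, from cell import bot, snapshot, look_for gives the robot as it stands.
- The arm moves only by the shell command python3 -m pendant 'ROWS' [FORCE]. ROWS is JSON, a list of rows, each an object with "offset": the shift along the world's x, y, z in m, a list of three; "twist": the turn about the world's z in degrees; "jaw": the closure, from 0 (fully open) to 1 (shut). In form: [{"offset": [dx, dy, dz], "twist": twist, "jaw": jaw}, ...]. A call has 1 to 10 rows; each row is the pose to reach, as a shift and turn from the pose commanded when the call began; what a row does not reach only later rows make up. A row lasts 1/8 s, in which the tool goes at most 62.5 mm and 10.7 degrees, less where a joint would pass 70% of its speed; a pose out of reach is approached as far as the arm can. A call with a gripper value outside its range is refused whole. The fingers move at their own pace and stop on an object; FORCE is the grip in N (left out, the last holds). Time passes only in rows, so rows that repeat a pose let the fingers close. It gives the time, the measured TCP pose, the force, the opening and the grip force at its end, in the units of the state.
- bot.sense(): the state, without advancing time (a new reading comes with each control period).
- snapshot(name): name is "scene" or "side" or "wrist"; returns a dict with "frame" (384x512x3 uint8, red, green, blue), "range_z" (384x512 float32, m along the optical axis (not along the pixel's ray), 0 where there is no reading), "vfov" (degrees; the focal length in pixels is half the picture's height over the tangent of half this angle, whatever the lens; pixels are square), "cx", "cy" (the principal point, pixels), "distortion" ([k1, k2, p1, p2, k3] as OpenCV has them; the pictures are not rectified), "R" (3x3) and "t" (3): a world point X has camera coordinates R X + t. Camera axes: x right, y down, z forward; pixel columns grow to the right and rows downward; lengths in m; the calibration is good to about 2 mm. A picture is of the moment at which its call begins.
- bot.close_job(): hands the job in; it is judged then, once.
Trained networks look in a picture, given as the dict that the camera call returned (one of the last four; its "shot" number tells which), for a name from the list of things; names that differ only in an ending like _2 or _b are one class to them, and where a whole thing is asked for, a point or a joint stands for the part that bears it (a point fixed in the world has none). Each returns a list of dicts, best first, with "p" (0 to 1); they miss things now and then, are a little off and sometimes report something else, mostly with a low value. They report only what shows in the picture. A call takes as long as a camera call. They do not tell look-alikes from the thing itself.
- look_for(picture, label): "centre" ([x, y, z] in m, in world coordinates, good to about 4 mm: the middle of the surface that is visible of it).
The state is a dict: "t": time; "joints": joint angles; "qd": joint speeds; "joint_torque": joint torques, N m; "ee_pos": TCP position; "eef_rot": TCP orientation; "wrist_force": force on the tool from outside, world axes, zero at the start; "ft_torque": the same for the moment, N m; "grip_width": opening from 0.0 (shut) to 1.0 (fully open); "grip_force": force on a finger pad.
Only numpy, scipy, OpenCV 4.12 (cv2) and the standard library are available. Lean on these libraries where they do the work, as an engineer would, in place of code of your own. Each camera call takes 0.05 s, during which the arm holds its last target. There are 200 camera calls.

## Task

With the fingertips, push the petal-shaped rim of the revolving stand gently round until the half cake with the cut face stands squarely at the front, on the customers' side, right behind the blank price slate. Do not touch or pick up any of the cakes: they ride round on their petals. Leave the other things on the table where they are, and finish clear of the stand, with the tray at rest.

Things in the scene. Friction and masses are not known exactly. Their poses are not given: they have to be found in the camera images.
- stand_base: Fixed aluminium pedestal of the revolving stand, foot 190 mm across, 83 mm high. Origin: on the tray's turning axis, at table height; z up. Its own -x direction is the FRONT of the stand: there leans a blank black price slate in a light wooden frame, 104 mm wide, 155 to 205 mm from the axis, its top 60 mm above the table (below the tray). The front points roughly, not exactly, away from the robot, to the customers' side.
- stand_tray: Dark wooden blossom-shaped tray of the stand, 16 mm thick, free space under its rim, reaching 142 mm from the axis. Origin: on the axis in its top face, 105 mm above the table; z up. It turns both ways without stops, with slight drag (1 to 3 N at the rim), and stops at once when let go. A cake rides loose on each petal; a steel knob 25 mm high is in the middle.
- petal_tip (a point): Outermost point of the tray's rim on the cut cake's petal, at the tray's own -x, level with its top. Each of the six petals is a dish of 47 mm radius (lip 5 mm high) centred 95 mm from the axis, at 0, 60, 120.. degrees from the tray's x axis; the V notches between them lie at 30, 90, 150.. degrees, their bottom 82 mm from the axis: a closed fingertip fits in from outside and can push a petal's flank.
- cut_cake: The cut cake: half of a flat round bean cake (a half disc 72 mm long, 36 mm deep, 24 mm high) lying loose on the tray petal at the tray's own -x, its straight cut face, with the dark filling, looking outward. Origin: under the middle of the half, 16 mm behind the cut face, on the tray's top; its own -x points out of the cut face, z up. It is to end up at the front of the stand.
- cake1: Whole flat round cake, 72 mm across, 24 mm high, lying loose on the petal 60 degrees counter-clockwise (from above) of the cut cake. Origin: centre of its underside. Not to be touched.
- cake2: Whole flat round cake, 72 mm across, 24 mm high, lying loose on the petal 120 degrees counter-clockwise (from above) of the cut cake. Origin: centre of its underside. Not to be touched.
- cake3: Whole flat round cake, 72 mm across, 24 mm high, lying loose on the petal 180 degrees counter-clockwise (from above) of the cut cake. Origin: centre of its underside. Not to be touched.
- cake4: Whole flat round cake, 72 mm across, 24 mm high, lying loose on the petal 240 degrees counter-clockwise (from above) of the cut cake. Origin: centre of its underside. Not to be touched.
- cake5: Whole flat round cake, 72 mm across, 24 mm high, lying loose on the petal 300 degrees counter-clockwise (from above) of the cut cake. Origin: centre of its underside. Not to be touched.
- bottle: Dark sauce bottle, 62 mm across, 210 mm tall, right of the stand. Origin: centre of its underside. A bystander.
- jar: Glass jar with steel cap, 76 mm across, 110 mm tall, right of the stand. Origin: centre of its underside. A bystander.
- tongs: Steel pastry tongs lying flat on the table, 230 mm long, 80 mm wide, 20 mm high. Origin: near the middle, at table height. A bystander.
Mind the look-alikes: they are no part of the job. What is shaped like the cut_cake but blue, green or purple is not meant.

How it is judged:
On the way:
1. the fingers push the tray and it turns (contact force between the fingers and stand_tray above 0.1 N and angular speed of stand_tray above 0.03 rad/s), for 0.02 s.
At the end, for the whole second after the job is handed in: the cut cake's origin is within 20 mm of the stand's front line (about 12 degrees of turn) on the front side, the tray is at rest, every cake lies within 12 mm of its place on its petal, and the bystanders are within 20 mm of where they were (y of cut_cake in the frame of stand_base between -0.02 and 0.02 m and x of cut_cake in the frame of stand_base below -0.06 m and angular speed of stand_tray below 0.05 rad/s and not ((x of cut_cake in the frame of stand_tray below -0.107 m or x of cut_cake in the frame of stand_tray above -0.083 m or y of cut_cake in the frame of stand_tray below -0.012 m or y of cut_cake in the frame of stand_tray above 0.012 m or z of cut_cake in the frame of stand_tray above 0.012 m or angle between cut_cake's own z axis and vertical above 0.3 rad) or (x of cake1 in the frame of stand_tray below -0.0595 m or x of cake1 in the frame of stand_tray above -0.0355 m or y of cake1 in the frame of stand_tray below -0.0943 m or y of cake1 in the frame of stand_tray above -0.0703 m or z of cake1 in the frame of stand_tray above 0.012 m or angle between cake1's own z axis and vertical above 0.3 rad) or (x of cake2 in the frame of stand_tray below 0.0355 m or x of cake2 in the frame of stand_tray above 0.0595 m or y of cake2 in the frame of stand_tray below -0.0943 m or y of cake2 in the frame of stand_tray above -0.0703 m or z of cake2 in the frame of stand_tray above 0.012 m or angle between cake2's own z axis and vertical above 0.3 rad) or (x of cake3 in the frame of stand_tray below 0.083 m or x of cake3 in the frame of stand_tray above 0.107 m or y of cake3 in the frame of stand_tray below -0.012 m or y of cake3 in the frame of stand_tray above 0.012 m or z of cake3 in the frame of stand_tray above 0.012 m or angle between cake3's own z axis and vertical above 0.3 rad) or (x of cake4 in the frame of stand_tray below 0.0355 m or x of cake4 in the frame of stand_tray above 0.0595 m or y of cake4 in the frame of stand_tray below 0.0703 m or y of cake4 in the frame of stand_tray above 0.0943 m or z of cake4 in the frame of stand_tray above 0.012 m or angle between cake4's own z axis and vertical above 0.3 rad) or (x of cake5 in the frame of stand_tray below -0.0595 m or x of cake5 in the frame of stand_tray above -0.0355 m or y of cake5 in the frame of stand_tray below 0.0703 m or y of cake5 in the frame of stand_tray above 0.0943 m or z of cake5 in the frame of stand_tray above 0.012 m or angle between cake5's own z axis and vertical above 0.3 rad)) and not (distance of any of bottle, jar, tongs from where it was at the start of the episode above 0.02 m)); the robot touches nothing.
It fails at once if the robot touched a cake on the stand (contact force between any of the fingers, the arm and cut_cake above 0.5 N or contact force between any of the fingers, the arm and cake1 above 0.5 N or contact force between any of the fingers, the arm and cake2 above 0.5 N or contact force between any of the fingers, the arm and cake3 above 0.5 N or contact force between any of the fingers, the arm and cake4 above 0.5 N or contact force between any of the fingers, the arm and cake5 above 0.5 N).
It fails at once if a cake was lifted, tipped or shifted more than 12 mm on its petal ((x of cut_cake in the frame of stand_tray below -0.107 m or x of cut_cake in the frame of stand_tray above -0.083 m or y of cut_cake in the frame of stand_tray below -0.012 m or y of cut_cake in the frame of stand_tray above 0.012 m or z of cut_cake in the frame of stand_tray above 0.012 m or angle between cut_cake's own z axis and vertical above 0.3 rad) or (x of cake1 in the frame of stand_tray below -0.0595 m or x of cake1 in the frame of stand_tray above -0.0355 m or y of cake1 in the frame of stand_tray below -0.0943 m or y of cake1 in the frame of stand_tray above -0.0703 m or z of cake1 in the frame of stand_tray above 0.012 m or angle between cake1's own z axis and vertical above 0.3 rad) or (x of cake2 in the frame of stand_tray below 0.0355 m or x of cake2 in the frame of stand_tray above 0.0595 m or y of cake2 in the frame of stand_tray below -0.0943 m or y of cake2 in the frame of stand_tray above -0.0703 m or z of cake2 in the frame of stand_tray above 0.012 m or angle between cake2's own z axis and vertical above 0.3 rad) or (x of cake3 in the frame of stand_tray below 0.083 m or x of cake3 in the frame of stand_tray above 0.107 m or y of cake3 in the frame of stand_tray below -0.012 m or y of cake3 in the frame of stand_tray above 0.012 m or z of cake3 in the frame of stand_tray above 0.012 m or angle between cake3's own z axis and vertical above 0.3 rad) or (x of cake4 in the frame of stand_tray below 0.0355 m or x of cake4 in the frame of stand_tray above 0.0595 m or y of cake4 in the frame of stand_tray below 0.0703 m or y of cake4 in the frame of stand_tray above 0.0943 m or z of cake4 in the frame of stand_tray above 0.012 m or angle between cake4's own z axis and vertical above 0.3 rad) or (x of cake5 in the frame of stand_tray below -0.0595 m or x of cake5 in the frame of stand_tray above -0.0355 m or y of cake5 in the frame of stand_tray below 0.0703 m or y of cake5 in the frame of stand_tray above 0.0943 m or z of cake5 in the frame of stand_tray above 0.012 m or angle between cake5's own z axis and vertical above 0.3 rad)).
It fails at once if the tray was spun faster than 2.5 rad/s (angular speed of stand_tray above 2.5 rad/s).
It fails at once if the tray was shoved or squeezed with more than 40 N (contact force between the fingers and stand_tray above 40 N).
It fails at once if a bystander was moved more than 20 mm or tipped (distance of any of bottle, jar, tongs from where it was at the start of the episode above 0.02 m or angle between any of bottle, jar, tongs's own z axis and vertical above 0.3 rad).
It also fails if it takes over 64 s, if anything falls off the work surface, if the arm or the gripper's body presses on something with over 40 N, if the wrist force passes 120 N, or if a joint passes its speed limit or range.

## Working session

There is one attempt and no reset: what is moved stays moved. The work goes in short steps, Python scripts to look and compute and a shell command to move; the robot and the scene stay as the last step left them, time stands still between calls to the robot, and variables do not carry over. Pictures are saved under pics/ and viewed, at most 10 in all, crops included, and the job is handed in when it is done.

```bash
ls; mkdir -p pics; cat > h.py <<'E'
import numpy as np, cv2
from cell import bot, snapshot, look_for
def K(s):
    h,w=s["frame"].shape[:2]; f=h/2/np.tan(np.radians(s["vfov"])/2)
    return np.array([[f,0,s["cx"]],[0,f,s["cy"]],[0,0,1.]])
def px(s,X):
    return cv2.projectPoints(np.atleast_2d(np.array(X,float)),cv2.Rodrigues(s["R"])[0],s["t"],K(s),np.array(s["distortion"]))[0].reshape(-1,2)
def world(s,uv):
    """pixel -> world through the range image"""
    n=cv2.undistortPoints(np.array(uv,float).reshape(-1,1,2),K(s),np.array(s["distortion"])).reshape(-1,2)
    z=np.array([s["range_z"][int(round(v)),int(round(u))] for u,v in uv])
    return (np.c_[n*z[:,None],z]-s["t"])@s["R"]
def onplane(s,uv,h):
    n=cv2.undistortPoints(np.array(uv,float).reshape(-1,1,2),K(s),np.array(s["distortion"])).reshape(-1,2)
    d=np.c_[n,np.ones(len(n))]@s["R"]; c=-s["R"].T@s["t"]
    return c+d*((h-c[2])/d[:,2])[:,None]
def save(s,name): cv2.imwrite("pics/"+name,cv2.cvtColor(s["frame"],cv2.COLOR_RGB2BGR))
E
python3 - <<'E'
from h import *
for n in ["scene","side"]:
    s=snapshot(n); save(s,n+"0.png"); print(n,(-s["R"].T@s["t"]).round(3))
    for l in ["stand_base","stand_tray","petal_tip","cut_cake","cake1","bottle","jar","tongs"]:
        print(l,[(np.round(d["centre"],3).tolist(),round(d["p"],2),px(s,d["centre"])[0].round().tolist()) for d in look_for(s,l)[:7]])
E
```

```text
pics
scene [0.854 0.332 1.094]
stand_base [([0.725, -0.062, 0.031], 0.72, [204.0, 261.0])]
stand_tray []
petal_tip [([0.562, -0.009, 0.109], 0.87, [262.0, 230.0]), ([0.536, -0.106, 0.13], 0.33, [247.0, 196.0])]
cut_cake [([0.685, 0.192, 0.02], 0.87, [274.0, 325.0]), ([0.374, 0.014, 0.023], 0.81, [315.0, 211.0]), ([0.367, 0.125, 0.028], 0.81, [343.0, 235.0]), ([0.488, 0.174, 0.022], 0.59, [324.0, 274.0]), ([0.496, 0.048, 0.13], 0.51, [295.0, 227.0])]
cake1 [([0.58, 0.07, 0.132], 0.91, [276.0, 252.0]), ([0.627, -0.081, 0.131], 0.79, [226.0, 221.0]), ([0.652, 0.01, 0.129], 0.79, [240.0, 252.0]), ([0.537, -0.107, 0.131], 0.61, [246.0, 196.0]), ([0.471, -0.044, 0.134], 0.58, [279.0, 198.0])]
bottle [([0.672, -0.402, 0.127], 0.59, [150.0, 154.0])]
jar [([0.442, -0.398, 0.083], 0.86, [214.0, 126.0]), ([0.626, -0.082, 0.128], 0.67, [226.0, 221.0])]
tongs [([0.299, -0.209, 0.012], 0.73, [285.0, 153.0])]
side [-0.039  0.428  0.744]
stand_base [([0.496, 0.025, 0.01], 0.56, [202.0, 253.0])]
stand_tray [([0.538, -0.006, 0.108], 0.57, [196.0, 207.0])]
petal_tip [([0.537, -0.007, 0.105], 0.95, [196.0, 208.0])]
cut_cake [([0.675, 0.192, 0.02], 0.93, [97.0, 253.0]), ([0.363, 0.02, 0.026], 0.8, [246.0, 278.0]), ([0.483, 0.053, 0.128], 0.79, [191.0, 226.0]), ([0.483, 0.174, 0.024], 0.79, [155.0, 292.0]), ([0.354, 0.118, 0.027], 0.74, [216.0, 309.0]), ([0.526, -0.105, 0.128], 0.6, [229.0, 181.0]), ([0.538, -0.006, 0.107], 0.21, [196.0, 208.0])]
cake1 [([0.616, -0.08, 0.13], 0.89, [195.0, 171.0]), ([0.57, 0.079, 0.13], 0.87, [155.0, 214.0]), ([0.458, -0.047, 0.13], 0.77, [233.0, 206.0]), ([0.527, -0.105, 0.13], 0.7, [229.0, 180.0])]
bottle [([0.654, -0.4, 0.1], 0.86, [269.0, 123.0])]
jar [([0.57, 0.074, 0.131], 0.42, [157.0, 212.0])]
tongs [([0.2, -0.276, 0.017], 0.47, [382.0, 240.0])]
```

View pics/scene0.png

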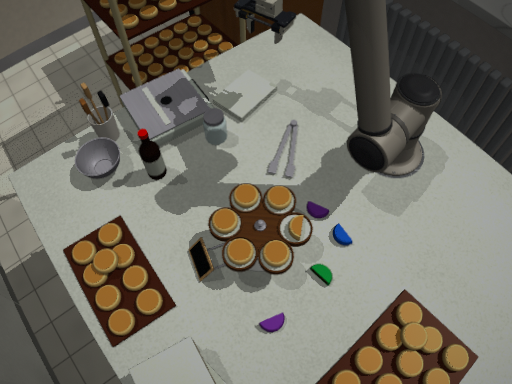

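View pics/side0.png

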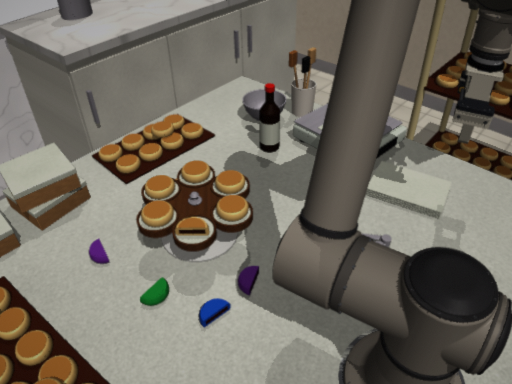

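The scene shows the stand with the cut cake on its tray at scene px (297,228) / side (193,230), and the slate at scene (201,259). Candidates for the cut cake:
- **On the tray:** the half cake at (297,228).
- **Loose on the table:** purple (317,210) and (272,323), blue (342,235), green (321,274). These are look-alikes.

I choose the one on the tray and will check it in a crop.

```bash
cat > meas.py <<'E'
from h import *
from scipy.optimize import least_squares
def cloud(s):
    v,u=np.mgrid[0:384,0:512]; m=s["range_z"]>0
    uv=np.c_[u[m],v[m]].astype(float)
    return world(s,uv.astype(int)), uv, s["frame"][m]
def tops(P):
    """centroids of the cake tops in plan"""
    q=P[(P[:,2]>.119)&(P[:,2]<.145)&(np.hypot(P[:,0]-.555,P[:,1]+.015)<.15)]
    I=np.zeros((200,200),np.uint8); ij=((q[:,:2]-[.355,-.215])/.002).astype(int)
    I[ij[:,1],ij[:,0]]=255
    I=cv2.morphologyEx(I,cv2.MORPH_CLOSE,np.ones((3,3)))
    I=cv2.erode(I,np.ones((2,2)))
    n,L,st,c=cv2.connectedComponentsWithStats(I)
    return [(c[i]*.002+[.356,-.214],st[i,4]*4e-6) for i in range(1,n) if st[i,4]>60]
if __name__=="__main__":
    for n in ["scene","side"]:
        s=snapshot(n); P,uv,C=cloud(s); T=tops(P)
        print(n,[(c.round(4).tolist(),round(a*1e4,1)) for c,a in T])
        W=np.array([c for c,a in T if a>.0028])
        f=lambda p:(W-p[:2]-.095*np.c_[np.cos(A(p)),np.sin(A(p))]).ravel()
        def A(p):
            a=np.arctan2(W[:,1]-p[1],W[:,0]-p[0]); return p[2]+np.round((a-p[2])/(np.pi/3))*np.pi/3
        r=least_squares(f,[.555,-.015,np.radians(15)]); print("axis",r.x[:2].round(4),"petal mod60",np.degrees(r.x[2]).round(1)%60,"res",np.abs(r.fun).max().round(4))
        d=P[:,:2]-r.x[:2]; R=np.hypot(*d.T); a=np.degrees(np.arctan2(d[:,1],d[:,0]))
        m=(R>.145)&(R<.215)&(P[:,2]>.012)&(P[:,2]<.07)&(abs(a+15)<35)
        q=P[m]; t=q[q[:,2]>.045]
        print("slate",m.sum(),q.mean(0).round(4),"top",len(t),t.mean(0).round(4) if len(t) else 0)
        if len(t)>5:
            e=t[:,:2]-t[:,:2].mean(0); v=np.linalg.svd(e)[2]; pr=e@v[0]; mid=t[:,:2].mean(0)+v[0]*(pr.max()+pr.min())/2
            print("top line dir",v[0].round(3),"len",np.ptp(pr).round(3),"front deg by normal",np.degrees(np.arctan2(v[1][1],v[1][0])).round(1),"by mid",np.degrees(np.arctan2(*(mid-r.x[:2])[::-1])).round(1))
        h=snapshot(n)["frame"]
    s=snapshot("scene"); c=s["frame"][165:295,175:345]; d=snapshot("side")["frame"][140:270,120:290]
    cv2.imwrite("pics/crop.png",cv2.cvtColor(cv2.resize(np.vstack([np.hstack([c,d])]),None,fx=2.35,fy=2.35,interpolation=2),cv2.COLOR_RGB2BGR))
E
python3 meas.py
```

```text
scene [([0.5348, -0.1118], np.float64(34.2)), ([0.6277, -0.0865], np.float64(35.4)), ([0.4685, -0.0503], np.float64(32.7)), ([0.649, 0.0087], np.float64(36.2)), ([0.493, 0.0456], np.float64(16.6)), ([0.5819, 0.0701], np.float64(35.1))]
axis [ 0.5585 -0.0209] petal mod60 16.7 res 0.0023
slate 608 [ 0.73   -0.0711  0.0397] top 247 [ 0.7167 -0.0667  0.0547]
top line dir [0.285 0.959] len 0.103 front deg by normal 163.4 by mid -16.6
side [([0.5336, -0.1106], np.float64(34.0)), ([0.6239, -0.0856], np.float64(30.8)), ([0.466, -0.0479], np.float64(33.5)), ([0.6464, 0.0096], np.float64(32.8)), ([0.4882, 0.047], np.float64(15.4)), ([0.5774, 0.0708], np.float64(34.3))]
axis [ 0.5556 -0.0198] petal mod60 16.8 res 0.0019
slate 4 [ 0.7039 -0.0836  0.0593] top 4 [ 0.7039 -0.0836  0.0593]
```

View pics/crop.png

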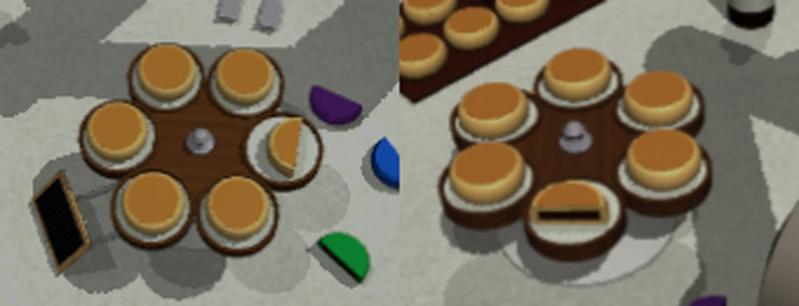

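The tray's half cake, with white dish and dark filling outward, is the right one: crop left (290,145), right (570,215). It sits at about 136.7° and the front is at -16.6°, so I need about 153° clockwise. I'll push in the notch at 226.7°, sweeping along the robot's side.

```bash
cat > g.py <<'E'
from h import *
AX=np.array([.557,-.020])
def state():
    s=bot.sense(); M=cv2.Rodrigues(np.array(s["eef_rot"]))[0]
    yaw=np.degrees(np.arctan2(M[1,1],M[0,1])); d=np.array(s["ee_pos"])[:2]-AX
    print("t",round(s["t"],2),"pos",np.round(s["ee_pos"],4),"yaw_y",yaw.round(1),"polar r,ang",np.hypot(*d).round(4),np.degrees(np.arctan2(d[1],d[0])).round(1),"q",np.round(s["joints"],2),"F",np.round(s["wrist_force"],1),"w",s["grip_width"])
    return s
def rows(p0,r,a0,step,n):
    """offsets along an arc from commanded p0"""
    for k in range(1,n+1):
        a=np.radians(a0+step*k); print((AX+r*np.array([np.cos(a),np.sin(a)])-p0).round(3), step*k)
E
python3 -c "
from g import *
state()
a=np.radians(226.7)
for r in(.2,.132):print(AX+r*np.array([np.cos(a),np.sin(a)]))"
```

```text
t 1.2 pos [ 0.1511 -0.5028  0.2378] yaw_y -73.3 polar r,ang 0.6308 -130.1 q [-1.42  0.34  1.52 -0.    1.28 -0.15] F [ 0.8 -0.1 -1.1] w 0.999226390433939
[ 0.41983633 -0.16555455]
[ 0.46647198 -0.116066  ]
```

```bash
python3 -m pendant '[{"offset":[0.03,0.035,0],"twist":10,"jaw":1},{"offset":[0.06,0.07,0],"twist":20,"jaw":1},{"offset":[0.09,0.11,0],"twist":30,"jaw":1},{"offset":[0.12,0.145,0],"twist":40,"jaw":1},{"offset":[0.15,0.18,0],"twist":50,"jaw":1},{"offset":[0.18,0.22,0],"twist":60,"jaw":1},{"offset":[0.205,0.255,0],"twist":70,"jaw":1},{"offset":[0.23,0.29,0],"twist":80,"jaw":1},{"offset":[0.255,0.32,0],"twist":90,"jaw":1},{"offset":[0.269,0.337,0],"twist":100,"jaw":1}]' 10
python3 -m pendant '[{"offset":[0,0,-0.03],"twist":10,"jaw":1},{"offset":[0,0,-0.07],"twist":20,"jaw":1},{"offset":[0,0,-0.07],"twist":20,"jaw":1}]'
python3 -c "
from g import *
state(); s=snapshot('wrist'); save(s,'w1.png')
c=snapshot('scene');cv2.imwrite('pics/s1.png',cv2.cvtColor(cv2.resize(c['frame'][120:300,180:380],None,fx=3,fy=3),4))"
```

```text
t: 2.45
ee_pos: [0.421, -0.1643, 0.2379]
eef_rot: [1.638, 2.68, 0.0]
wrist_force: [-1.3, -0.6, 0.1]
grip_width: 0.011
grip_force: 0.0
t: 2.82
ee_pos: [0.4186, -0.1649, 0.1659]
eef_rot: [-1.159, -2.914, -0.002]
wrist_force: [-0.2, 0.9, -0.1]
grip_width: 0.008
grip_force: 0.0
t 2.83 pos [ 0.4186 -0.1649  0.1659] yaw_y 46.6 polar r,ang 0.2004 -133.7 q [-0.55  0.29  1.82  0.    1.04 -1.36] F [-0.2  0.9 -0.1] w 0.00811446867252849
```

View pics/w1.png

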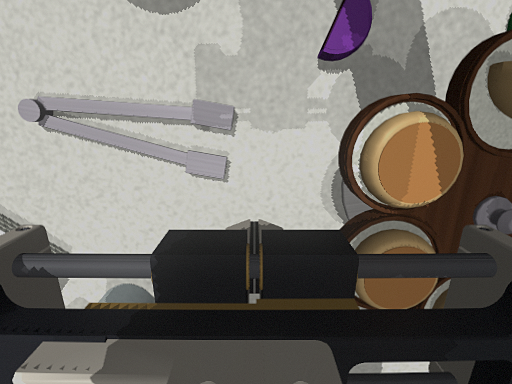

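The wrist view shows the closed fingertips at about (255,290), with the notch between the two near cakes to their right at (400,210). The way is clear, so I descend and move in.

```bash
python3 -m pendant '[{"offset":[0.001,-0.001,-0.04],"twist":0,"jaw":1},{"offset":[0.001,-0.001,-0.07],"twist":0,"jaw":1},{"offset":[0.01,0.009,-0.07],"twist":0,"jaw":1},{"offset":[0.02,0.02,-0.07],"twist":0,"jaw":1},{"offset":[0.03,0.031,-0.07],"twist":0,"jaw":1},{"offset":[0.038,0.039,-0.07],"twist":0,"jaw":1},{"offset":[0.043,0.044,-0.07],"twist":0,"jaw":1},{"offset":[0.043,0.044,-0.07],"twist":0,"jaw":1}]'
python3 -c "
from g import *
s=state(); rows(np.array(s['ee_pos'])[:2],.135,226.7,-4,10)
c=snapshot('side');cv2.imwrite('pics/s2.png',cv2.cvtColor(cv2.resize(c['frame'][120:300,110:360],None,fx=3,fy=3),4))"
```

```text
t: 3.92
ee_pos: [0.4633, -0.1214, 0.0978]
eef_rot: [1.157, 2.921, 0.0]
wrist_force: [-0.7, 0.1, -0.6]
grip_width: 0.005
grip_force: 0.0
t 3.92 pos [ 0.4633 -0.1214  0.0978] yaw_y 46.8 polar r,ang 0.1381 -132.7 q [-0.42  0.43  1.84  0.    0.88 -1.23] F [-0.7  0.1 -0.6] w 0.0046677180953962035
[-0.006  0.01 ] -4
[-0.012  0.017] -8
[-0.017  0.025] -12
[-0.022  0.033] -16
[-0.027  0.041] -20
[-0.031  0.049] -24
[-0.034  0.058] -28
[-0.037  0.067] -32
[-0.039  0.076] -36
[-0.04   0.086] -40
```

View pics/s2.png

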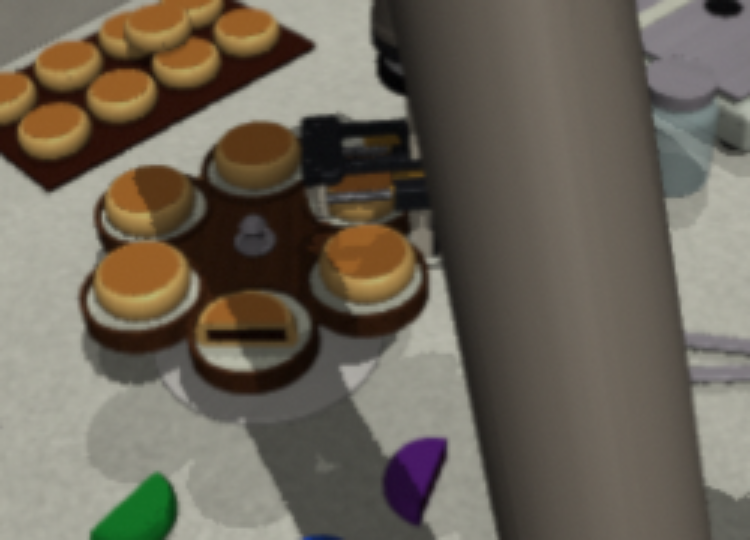

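The gripper sits over the near-right notch at about (400,190), its body above the cakes, and nothing has moved. I start the first 40° of the push.

```bash
python3 -m pendant '[{"offset":[-0.006,0.01,0],"twist":-4,"jaw":1},{"offset":[-0.012,0.017,0],"twist":-8,"jaw":1},{"offset":[-0.017,0.025,0],"twist":-12,"jaw":1},{"offset":[-0.022,0.033,0],"twist":-16,"jaw":1},{"offset":[-0.027,0.041,0],"twist":-20,"jaw":1},{"offset":[-0.031,0.049,0],"twist":-24,"jaw":1},{"offset":[-0.034,0.058,0],"twist":-28,"jaw":1},{"offset":[-0.037,0.067,0],"twist":-32,"jaw":1},{"offset":[-0.039,0.076,0],"twist":-36,"jaw":1},{"offset":[-0.04,0.086,0],"twist":-40,"jaw":1}]'
python3 -c "
from g import *
from meas import *
s=state(); rows(np.array(s['ee_pos'])[:2],.135,186.7,-4,10)
for n in('scene','side'):
  for c,a in tops(cloud(snapshot(n))[0]):
    d=c-AX; print(n,round(a*1e4,1),np.hypot(*d).round(3),np.degrees(np.arctan2(d[1],d[0])).round(1))
"
```

```text
t: 5.22
ee_pos: [0.4225, -0.0362, 0.0978]
eef_rot: [-2.091, -2.345, 0.001]
wrist_force: [-0.6, -2.5, 1.1]
grip_width: 0.007
grip_force: 1.1
t 5.22 pos [ 0.4225 -0.0362  0.0978] yaw_y 6.5 polar r,ang 0.1354 -173.1 q [-0.27  0.35  1.98 -0.    0.82 -0.38] F [-0.6 -2.5  1.1] w 0.006593508076188602
[-0.    0.01] -4
[-0.     0.019] -8
[0.    0.029] -12
[0.001 0.038] -16
[0.003 0.047] -20
[0.006 0.056] -24
[0.009 0.065] -28
[0.012 0.074] -32
[0.017 0.082] -36
[0.022 0.09 ] -40
scene 34.3 0.096 -80.3
scene 14.8 0.097 -132.5
scene 35.5 0.096 -19.2
scene 27.5 0.095 158.4
scene 34.7 0.095 38.1
scene 17.3 0.094 96.3
side 5.4 0.097 -68.0
side 31.2 0.092 -20.2
side 33.5 0.096 158.7
side 33.9 0.093 39.5
side 17.5 0.096 97.8
```

The tray follows: the cut cake is now at about 98°. Pushing another 40°.

```bash
python3 -m pendant '[{"offset":[0,0.01,0],"twist":-4,"jaw":1},{"offset":[0,0.019,0],"twist":-8,"jaw":1},{"offset":[0,0.029,0],"twist":-12,"jaw":1},{"offset":[0.001,0.038,0],"twist":-16,"jaw":1},{"offset":[0.003,0.047,0],"twist":-20,"jaw":1},{"offset":[0.006,0.056,0],"twist":-24,"jaw":1},{"offset":[0.009,0.065,0],"twist":-28,"jaw":1},{"offset":[0.012,0.074,0],"twist":-32,"jaw":1},{"offset":[0.017,0.082,0],"twist":-36,"jaw":1},{"offset":[0.022,0.09,0],"twist":-40,"jaw":1}]'
python3 -c "
from g import *
from meas import *
s=state(); rows(np.array(s['ee_pos'])[:2],.135,146.7,-4,10)
for n in('scene','side'):
  for c,a in tops(cloud(snapshot(n))[0]):
    d=c-AX; print(n,round(a*1e4,1),np.hypot(*d).round(3),np.degrees(np.arctan2(d[1],d[0])).round(1))
"
```

```text
t: 6.58
ee_pos: [0.4442, 0.054, 0.0975]
eef_rot: [-2.764, -1.49, 0.003]
wrist_force: [-2.5, -0.7, 2.1]
grip_width: 0.004
grip_force: 1.4
t 6.58 pos [0.4442 0.054  0.0975] yaw_y -33.3 polar r,ang 0.1349 146.8 q [-0.05  0.38  1.92 -0.    0.84  0.53] F [-2.5 -0.7  2.1] w 0.0035059618522080387
[0.005 0.008] -4
[0.011 0.015] -8
[0.018 0.022] -12
[0.025 0.028] -16
[0.032 0.034] -20
[0.04 0.04] -24
[0.048 0.044] -28
[0.056 0.049] -32
[0.065 0.052] -36
[0.074 0.055] -40
scene 34.2 0.095 -119.3
scene 35.2 0.095 -58.0
scene 5.7 0.111 -172.0
scene 36.6 0.095 0.6
scene 4.4 0.096 165.5
scene 32.6 0.094 119.1
scene 16.1 0.097 58.2
side 32.8 0.095 -121.9
side 20.7 0.103 -177.4
side 22.7 0.096 4.6
side 16.6 0.095 59.2
side 18.2 0.103 115.1
```

```bash
python3 -m pendant '[{"offset":[0.005,0.008,0],"twist":-4,"jaw":1},{"offset":[0.011,0.015,0],"twist":-8,"jaw":1},{"offset":[0.018,0.022,0],"twist":-12,"jaw":1},{"offset":[0.025,0.028,0],"twist":-16,"jaw":1},{"offset":[0.032,0.034,0],"twist":-20,"jaw":1},{"offset":[0.04,0.04,0],"twist":-24,"jaw":1},{"offset":[0.048,0.044,0],"twist":-28,"jaw":1},{"offset":[0.056,0.049,0],"twist":-32,"jaw":1},{"offset":[0.065,0.052,0],"twist":-36,"jaw":1},{"offset":[0.074,0.055,0],"twist":-40,"jaw":1}]'
python3 -c "
from g import *
from meas import *
s=state(); rows(np.array(s['ee_pos'])[:2],.135,106.7,-4,9)
for n in('scene','side'):
  for c,a in tops(cloud(snapshot(n))[0]):
    d=c-AX; print(n,round(a*1e4,1),np.hypot(*d).round(3),np.degrees(np.arctan2(d[1],d[0])).round(1))
"
```

```text
t: 7.92
ee_pos: [0.5185, 0.1092, 0.0974]
eef_rot: [-3.107, -0.457, 0.003]
wrist_force: [-3.0, 3.0, 0.5]
grip_width: 0.004
grip_force: 1.9
t 7.92 pos [0.5185 0.1092 0.0974] yaw_y -73.3 polar r,ang 0.1348 106.6 q [0.06 0.51 1.69 0.   0.94 1.34] F [-3.   3.   0.5] w 0.00411630089283074
[0.009 0.003] -4
[0.018 0.004] -8
[0.027 0.005] -12
[0.037 0.006] -16
[0.046 0.006] -20
[0.056 0.005] -24
[0.065 0.003] -28
[0.074 0.001] -32
[ 0.083 -0.002] -36
scene 34.8 0.094 -96.8
scene 35.4 0.094 -38.2
scene 26.6 0.09 -156.1
scene 16.6 0.098 20.4
scene 4.3 0.077 125.5
scene 31.2 0.096 77.8
side 30.7 0.091 -39.8
side 9.3 0.081 -171.7
side 33.5 0.096 139.6
```

```bash
python3 -m pendant '[{"offset":[0.009,0.003,0],"twist":-4,"jaw":1},{"offset":[0.018,0.004,0],"twist":-8,"jaw":1},{"offset":[0.027,0.005,0],"twist":-12,"jaw":1},{"offset":[0.037,0.006,0],"twist":-16,"jaw":1},{"offset":[0.046,0.006,0],"twist":-20,"jaw":1},{"offset":[0.056,0.005,0],"twist":-24,"jaw":1},{"offset":[0.065,0.003,0],"twist":-28,"jaw":1},{"offset":[0.074,0.001,0],"twist":-32,"jaw":1},{"offset":[0.079,0,0],"twist":-34,"jaw":1},{"offset":[0.079,0,0],"twist":-34,"jaw":1}]'
python3 -c "
from g import *
s=state(); a=np.radians(72.6); print(.08*np.cos(a),.08*np.sin(a))"
```

```text
t: 9.28
ee_pos: [0.5982, 0.1087, 0.0977]
eef_rot: [3.106, -0.469, 0.001]
wrist_force: [0.8, 0.4, -1.3]
grip_width: 0.008
grip_force: 0.4
t 9.28 pos [0.5982 0.1087 0.0977] yaw_y -107.2 polar r,ang 0.1352 72.2 q [ 0.05  0.63  1.46 -0.    1.05  1.92] F [ 0.8  0.4 -1.3] w 0.007574068745613363
0.023923263380486937 0.07633922628130214
```

Withdraw radially, then measure.

```bash
python3 -m pendant '[{"offset":[0.004,0.012,0],"twist":0,"jaw":1},{"offset":[0.01,0.032,0],"twist":0,"jaw":1},{"offset":[0.018,0.055,0],"twist":0,"jaw":1},{"offset":[0.026,0.083,0],"twist":0,"jaw":1},{"offset":[0.026,0.083,0.06],"twist":0,"jaw":1},{"offset":[0.01,0.12,0.12],"twist":0,"jaw":1},{"offset":[-0.02,0.17,0.15],"twist":0,"jaw":1},{"offset":[-0.06,0.21,0.15],"twist":0,"jaw":1},{"offset":[-0.06,0.21,0.15],"twist":0,"jaw":1}]'
python3 meas.py; python3 -c "
from g import *
from meas import *
state()
for n in('scene','side'):
  s=snapshot(n)
  for c,a in tops(cloud(s)[0]):
    d=c-AX; print(n,round(a*1e4,1),np.hypot(*d).round(3),np.degrees(np.arctan2(d[1],d[0])).round(1))
  for l in('bottle','jar','tongs'): print(l,[np.round(d['centre'],3).tolist() for d in look_for(s,l)[:1]])
  save(s,n+'9.png')"
```

```text
t: 10.4
ee_pos: [0.5351, 0.3238, 0.2491]
eef_rot: [-3.106, 0.461, -0.001]
wrist_force: [1.0, -1.0, 0.4]
grip_width: 0.006
grip_force: 0.0
scene [([0.5857, -0.1087], np.float64(34.9)), ([0.4952, -0.0895], np.float64(33.6)), ([0.6519, -0.0415], np.float64(17.1)), ([0.4671, 0.002], np.float64(34.3)), ([0.6231, 0.0509], np.float64(34.8)), ([0.534, 0.0698], np.float64(35.7))]
axis [ 0.5284 -0.0009] petal mod60 11.8 res 0.0369
slate 300 [ 0.7188 -0.065   0.0519] top 247 [ 0.7169 -0.0663  0.0545]
top line dir [0.292 0.956] len 0.104 front deg by normal 163.0 by mid -19.7
side [([0.6539, -0.0322], np.float64(12.0)), ([0.4685, 0.0175], np.float64(17.1)), ([0.6195, 0.0521], np.float64(34.3)), ([0.5286, 0.0714], np.float64(34.3))]
axis [ 0.557  -0.0187] petal mod60 48.0 res 0.001
slate 13 [ 0.7223 -0.0256  0.0569] top 13 [ 0.7223 -0.0256  0.0569]
top line dir [0.264 0.964] len 0.014 front deg by normal -15.3 by mid -2.0
t 10.7 pos [0.5388 0.3183 0.2471] yaw_y -107.4 polar r,ang 0.3388 93.1 q [ 0.41  0.53  1.21 -0.    1.41  2.29] F [ 0.3 -0.   0.5] w 0.006612048321331011
scene 34.8 0.094 -71.9
scene 34.0 0.093 -131.6
scene 16.7 0.097 -13.3
scene 33.8 0.092 166.5
scene 34.7 0.097 47.0
scene 35.5 0.093 104.2
bottle [[0.673, -0.401, 0.126]]
jar [[0.625, 0.053, 0.136]]
tongs [[0.299, -0.212, 0.011]]
side 11.3 0.097 -7.9
side 16.4 0.096 156.9
side 33.8 0.096 49.5
side 34.2 0.096 107.2
bottle []
jar [[0.412, -0.401, 0.096]]
tongs [[0.203, -0.278, 0.014]]
```

View pics/scene9.png

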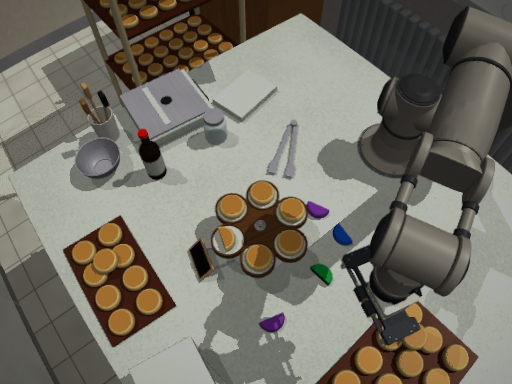

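The cut cake now stands behind the slate: cake at px (229,239), slate at (201,258), about 4° off the front line, roughly 6 mm against the 20 mm allowed. The bystanders are unmoved and the arm is clear, so I hand in.

```bash
python3 -c "
from cell import bot
print(bot.close_job())"
```

```text
the job is handed in; nothing more can be done
None
```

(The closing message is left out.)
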